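# Set the heat ring of the tablet dryer and open its vent

### The job

Get the small dryer ready to dry the carved tablets: turn only the outer grey ring of its double knob clockwise until the ring's white pointer points at the orange tab on the dial, leaving the blue inner knob (the timer) as it is set. Let go of the ring, then push the red-tipped vent lever through its quarter turn to its end stop. Do not push the bowl, flask or gift box aside.

Things in the scene. Friction and masses are not known exactly. Their poses are not given: they have to be found in the camera images.
- dryer: Fixed white dryer, 270 (own x) x 300 (y) mm; origin: bottom centre of its front edge; x points front (robot side) to rear. Front 116 mm: panel rising from 50 to 81 mm, its normal leaning 15 degrees from vertical towards -x. Behind: flat box 82 mm high, clear lid on it to 100 mm (x 123 to 261, y -139 to -1). Rear duct: 40 mm wide, 50 long, axis 45 mm high at y 75.
- knob_axis (a point): Where the axis common to both knobs meets the panel surface: dryer frame (58, 0, 66) mm. The axis is the panel normal: (-sin 15, 0, cos 15 degrees) in the dryer frame. Axes as the dryer's.
- heat_ring (a joint): Angle (rad) of the outer grey ribbed ring, 54 mm diameter, its side 1 to 24 mm above the panel. 0 = white pointer at 7 o'clock (seen from the robot, 12 o'clock being up the slope, dryer +x); grows clockwise, seen looking at the panel, to the stop at 5.2. Stays where left; turns with about 0.12 N m. Starts 0 to 0.8.
- ring_pointer (a point): Point in line with the ring's white pointer (a line on the ring's top and a thin tongue on the dial reaching 35 mm from the axis), 40 mm from the knob axis, 2 mm above the panel; moves with the ring.
- heat_tab (a joint): Angle (rad) of the orange set tab, on the same scale as heat_ring (0 at 7 o'clock, clockwise). The tab is flat on the black dial, 10 mm wide along the circumference, 36 to 47 mm from the axis, 3 mm high; it does not hinder the fingers and stays put. Starts 2.6 to 3.8.
- tab_mark (a point): Middle of the orange tab, 40 mm from the knob axis, 2 mm above the panel. The ring is set when ring_pointer meets this point.
- timer_knob (a joint): Angle (rad) of the blue inner knob, 24 mm diameter, standing above the ring from 25 to 42 mm above the panel; same zero and sense as the ring. Turns very easily (0.006 N m). Must be left as set.
- timer_pointer (a point): Point in line with the blue knob's white pointer, 30 mm from the knob axis, 42 mm above the panel; moves with the blue knob.
- vent_lever (a joint): Angle (rad) of the vent lever about a vertical axis: 0 = handle pointing to the dryer's +y (shut, red mark), grows counter-clockwise from above to the end stop at 1.571 = handle pointing to the dryer's -x, towards the panel (open, green mark). Needs about 0.25 N m; stays where it is left. Starts 0 to 0.35.
- lever_pivot (a point): Foot of the lever's axis on the dryer's flat top: dryer frame (190, 75, 82) mm.
- lever_post (a point): Top centre of the upright red post at the lever's end, 16 mm diameter, 70 mm from the lever's axis, its top 52 mm and its foot 12 mm above the dryer's flat top. The steel bar joining it to the axis is 12 mm wide, 12 to 20 mm above the flat top.
- bowl: Loose terracotta bowl, 110 mm across, 45 mm high; origin at the centre of its underside. Bystander.
- flask: Loose blue flask, 62 mm diameter, 165 mm high; origin at the centre of its underside. Bystander.
- gift_box: Loose cream gift box, 78 x 143 x 42 mm (own x, y, z); origin at the centre of its underside. Bystander.

How it is judged:
By the outcome, as a careful person would: the job done as asked, in the order asked, and still so for the second after the job is handed in, with the robot touching nothing.
It also fails if it takes over 58 s, if anything falls off the work surface, if the arm or the gripper's body presses on something with over 40 N, if the wrist force passes 120 N, or if a joint passes its speed limit or range.

### The arm

A 6-joint arm with a two-finger parallel gripper is mounted at the origin on the work surface. World frame = base frame: x ahead of the robot, y to its left, z up, the work surface at z = 0. Lengths are in m, angles in rad, forces in N, time in s.
With the tool pointing down it reaches from about 0.375 to 0.975 m from the base axis. Payload 3.8 kg.
Tool frame: the origin (TCP) lies at the very end of the fingers, on their centre line; the grasp point (between the pads) lies 19 mm behind it; z points along the fingers, y is the line along which they close (so a half turn about z gives the same grasp; the last joint's range is limited). The gripper opens to 85 mm and grips with 20 to 120 N. Pads are 22 mm wide; open, the fingers measure 114 mm over their backs; the gripper's body (76 mm by 85 mm) begins 54 mm behind the grasp point. The pads swing forward as they close: fully open they stand 13 mm farther back than shut.
Start: joints at [1.26, 0.264, 1.604, -0, 1.274, -0.037], TCP at [0.183, 0.65, 0.231] pointing down, gripper open.
Joint ranges: [-2.63, 2.63], [-0.94, 2.18], [0.31, 2.57], [-1.31, 4.45], [0, 2.66], [-2.55, 2.55]. Speed limits (rad/s): [2.57, 2.57, 3.14, 3.14, 3.14, 3.14].

### API

Orientations are given as a rotation vector (axis times angle).
In Python, from workcell import read_state, read_camera, calibration, finish_job gives the robot as it stands.
- The arm moves only by the tool step_arm, never from a script. Its argument "commands" is a list of rows, each an object of numbers: "fingers": the gripper's target within -1 to 1 (shut at 1, half-way at 0, fully open at -1); "dx", "dy", "dz": the shift along the tool's x, y, z in m; "roll": the turn about the tool's z in degrees. In form: [{"fingers": .., "dx": .., "dy": .., "dz": .., "roll": ..}, ...]. A call has 1 to 8 rows; each row is the pose to reach, as a shift and turn from the pose commanded when the call began, along the tool's axes at that moment; what a row does not reach only later rows make up. A row lasts 1/8 s, in which the tool goes at most 62.5 mm and 10.7 degrees, less where a joint would pass 70% of its speed; a pose out of reach is approached as far as the arm can. A call with a gripper value outside its range is refused whole. The fingers move at their own pace and stop on an object; "squeeze" is the grip in N (left out, the last holds). Time passes only in rows, so rows that repeat a pose let the fingers close. It gives the time, the measured TCP pose, the force, the opening and the grip force at its end, in the units of the state.
- read_state(): the state, without advancing time (a new reading comes with each control period).
- read_camera(name): name is "scene" or "top" or "wrist"; returns (picture, depth): 420x560x3 uint8, blue, green, red; 420x560 float32, m along the optical axis (not along the pixel's ray), 0 where there is no reading.
- calibration(name): a dict with "intrinsics" (3x3 intrinsics, pixels), "world_to_cam" (4x4, takes a point from world to camera coordinates). Camera axes: x right, y up, looking along -z (the intrinsics and any distortion apply to the point x, -y, -z); pixel columns grow to the right and rows downward; lengths in m; the calibration is good to about 2 mm. A picture is of the moment at which its call begins: read the wrist's pose just before it. calibration takes no time and is no camera call; for the wrist camera it gives the pose at the moment of the call.
- finish_job(): hands the job in; it is judged then, once.
The state is a dict: "time": time; "q": joint angles; "joint_vel": joint speeds; "joint_torque": joint torques, N m; "tool_pos": TCP position; "tcp_rot": TCP orientation; "wrist_force": force on the tool from outside, world axes, zero at the start; "torque": the same for the moment, N m; "width": opening from 0.0 (shut) to 1.0 (fully open); "grip_force": force on a finger pad.
Only numpy, scipy, OpenCV 4.12 (cv2) and the standard library are available. Lean on these libraries where they do the work, as an engineer would, in place of code of your own. Each camera call takes 0.05 s, during which the arm holds its last target. There are 200 camera calls.

## Working session

There is one attempt and no reset: what is moved stays moved. The work goes in short steps, Python scripts to look and compute and a tool call to move; the robot and the scene stay as the last step left them, time stands still between calls to the robot, and variables do not carry over. Pictures are saved under pics/ and viewed, at most 10 in all, crops included, and the job is handed in when it is done.

Besides the shell and the picture viewer there is one more tool, called after ">>>" in YAML: its name, and indented under it one key for each argument. step_arm: Moves the arm, as the interface text tells. Its arguments: {"type":"object","properties":{"commands":{"type":"array","items":{"type":"object","properties":{"fingers":{"type":"number"},"dx":{"type":"number"},"dy":{"type":"number"},"dz":{"type":"number"},"roll":{"type":"number"}}}},"squeeze":{"type":"number"}},"required":["commands"]}

```bash
mkdir -p pics; ls
cat > h.py <<'E'
import numpy as np,cv2
from workcell import *
def snap(n,f):
    c=calibration(n); im,d=read_camera(n); np.savez(f'pics/{f}.npz',im=im,d=d,K=c['intrinsics'],T=c['world_to_cam']); cv2.imwrite(f'pics/{f}.png',im); return im,d,c
def load(f):
    z=np.load(f'pics/{f}.npz'); return z['im'],z['d'],z['K'],z['T']
def pts(f,uv):
    im,d,K,T=load(f); uv=np.atleast_2d(uv).astype(int); z=d[uv[:,1],uv[:,0]]
    r=(np.c_[uv,np.ones(len(uv))]@np.linalg.inv(K).T)*z[:,None]
    p=np.c_[r[:,0],-r[:,1],-r[:,2],np.ones(len(uv))]
    return (p@np.linalg.inv(T).T)[:,:3]
def ray(f,uv):
    im,d,K,T=load(f); r=np.linalg.inv(K)@np.array([uv[0],uv[1],1.]); R=T[:3,:3]
    o=-R.T@T[:3,3]; return o,R.T@np.array([r[0],-r[1],-r[2]])
def onplane(f,uv,p0,n):
    o,v=ray(f,uv); return o+v*((np.array(p0)-o)@n)/(v@n)
def proj(f,P):
    im,d,K,T=load(f); c=T[:3,:3]@np.array(P)+T[:3,3]; q=K@np.array([c[0],-c[1],-c[2]]); return q[:2]/q[2]
E
python3 - <<'E'
from h import *
a=snap('scene','s0')[0]; b=snap('top','t0')[0]
w=snap('wrist','w0')[0]
cv2.imwrite('pics/m.png',cv2.resize(np.vstack([np.hstack([a,b]),np.hstack([w,w*0])]),(800,600)))
for n in('scene','top','wrist'):
    c=calibration(n);print(c); 
s=read_state();print(s['time'],s['tool_pos'],s['tcp_rot'])
E
```

```text
pics
{'intrinsics': array([[502.74025415,   0.        , 279.9529633 ],
       [  0.        , 502.74025415, 207.29630866],
       [  0.        ,   0.        ,   1.        ]]), 'world_to_cam': array([[ 0.44813648,  0.89393105,  0.00780799, -0.23077774],
       [-0.74297656,  0.36757588,  0.55935123,  0.36721792],
       [ 0.49715141, -0.25646685,  0.82889398, -1.60979758],
       [ 0.        ,  0.        ,  0.        ,  1.        ]])}
{'intrinsics': array([[453.66570528,   0.        , 289.46659906],
       [  0.        , 453.66570528, 206.79185723],
       [  0.        ,   0.        ,   1.        ]]), 'world_to_cam': array([[ 0.01413919, -0.99971552,  0.01920823, -0.03612585],
       [ 0.99170059,  0.01647575,  0.12750879, -0.55839861],
       [-0.12778899,  0.01724594,  0.99165143, -1.06616023],
       [ 0.        ,  0.        ,  0.        ,  1.        ]])}
{'intrinsics': array([[347.02040207,   0.        , 281.46887468],
       [  0.        , 347.02040207, 212.00027496],
       [  0.        ,   0.        ,   1.        ]]), 'world_to_cam': array([[ 2.70271785e-01,  9.62783788e-01, -7.34800558e-04,
        -6.75507205e-01],
       [-9.24149775e-01,  2.59212298e-01, -2.80635310e-01,
         3.43893967e-02],
       [-2.70000658e-01,  7.65268719e-02,  9.59814192e-01,
        -3.77138323e-01],
       [ 0.00000000e+00,  0.00000000e+00,  0.00000000e+00,
         1.00000000e+00]])}
0.15 [0.18233147 0.64930317 0.23025428] [-4.28646806e-01 -3.11191447e+00  2.75460300e-03]
```

View pics/m.png

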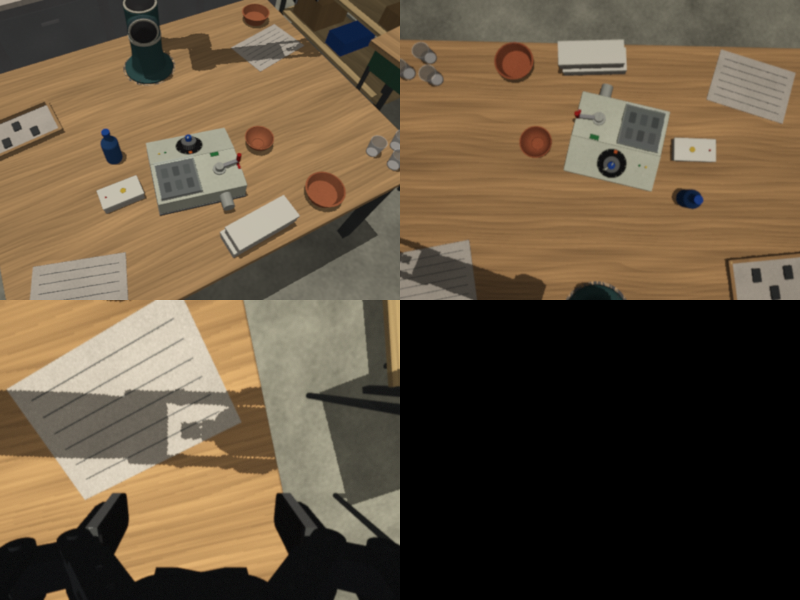

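The overview shows the dryer right of centre in the top view. The knob is at about full-res top (296,228), the lever post at (247,160), the flask and gift box to its right and the bowl to its left. Next I'll fit the dryer pose and take a close crop.

Run:
```python
from h import *
im,d,K,T=load('t0')
v,u=np.mgrid[90:290,200:400]; uv=np.c_[u.ravel(),v.ravel()]; P=pts('t0',uv)
dep=d[uv[:,1],uv[:,0]]>0
m=dep&(P[:,2]>.045)&(P[:,2]<.115)
# component mask
mask=np.zeros((420,560),np.uint8); mask[uv[m,1],uv[m,0]]=255
mask=cv2.morphologyEx(mask,cv2.MORPH_OPEN,np.ones((15,15)))
n,l,st,ce=cv2.connectedComponentsWithStats(mask); k=1+np.argmax(st[1:,4]); print(st)
uu=np.argwhere(l==k)[:,::-1]; Q=pts('t0',uu)
r=cv2.minAreaRect((Q[:,:2]*1000).astype(np.float32)); print(r, cv2.boxPoints(r)/1000)
# orange, red masks in both
for f in('t0','s0'):
    hsv=cv2.cvtColor(load(f)[0],cv2.COLOR_BGR2HSV)
    for nm,lo,hi in(('red',(0,150,90),(6,255,255)),('red2',(174,150,90),(180,255,255)),('orange',(8,190,150),(20,255,255)),('blue',(105,150,60),(125,255,255))):
        q=cv2.inRange(hsv,lo,hi); n,l,st,ce=cv2.connectedComponentsWithStats(q)
        for i in range(1,n):
            if st[i,4]>5: print(f,nm,st[i],ce[i].round(1),pts(f,ce[i].round())[0].round(3))
a=cv2.resize(load('t0')[0][120:280,220:380],(600,600),interpolation=cv2.INTER_CUBIC)
cv2.imwrite('pics/c1.png',a)
```

```text
[[     0      0    560    420 222587]
 [   240    128    135    133  11950]
 [   232    224     39     21    663]]
((592.7677001953125, -62.57725524902344), (299.94476318359375, 295.96673583984375), 77.44479370117188) [[ 0.41572204 -0.1767947 ]
 [ 0.7046113  -0.241132  ]
 [ 0.76981336  0.05164018]
 [ 0.48092407  0.1159775 ]]
t0 red [244 154   9   8  47] [248.  157.7] [0.655 0.069 0.134]
t0 blue [291 227  10   9  53] [294.9 231.7] [ 0.493 -0.04   0.108]
t0 blue [406 269  18  22 181] [415.6 280.6] [ 0.389 -0.294  0.167]
s0 red [332 214   6   6  25] [334.4 216.6] [0.658 0.07  0.13 ]
s0 red [332 229   5   7  18] [333.9 232.1] [0.67  0.069 0.081]
s0 blue [ 462   30   61   47 1243] [491.9  48.2] [-0.183  1.534 -0.491]
s0 blue [490  62   5   3   7] [492.3  63.3] [-0.106  1.477 -0.505]
s0 blue [143 181  10  12  91] [147.5 186.1] [ 0.4   -0.299  0.162]
s0 blue [260 189   8   9  44] [263.7 193.3] [ 0.507 -0.041  0.108]
s0 blue [142 193  22  18 267] [152.2 202. ] [ 0.417 -0.301  0.118]
```

View pics/c1.png

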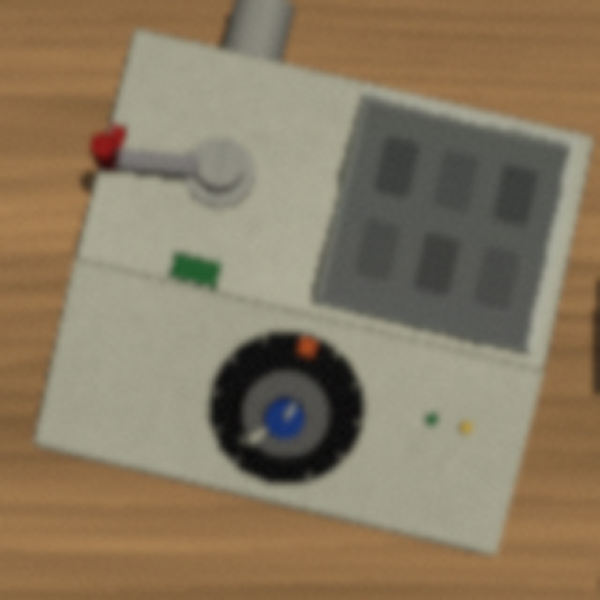

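The crop shows the dryer's corners at (37,443), (497,553), (590,135) and (137,30). The orange tab is at (308,347), the ring pointer tongue near (255,436), the blue knob at (285,417), the lever hub at (220,165) and the red post at (108,145).

```bash
cat >> h.py <<'E'
def setpose(O,yaw):
    c,s=np.cos(yaw),np.sin(yaw); R=np.array([[c,-s,0],[s,c,0],[0,0,1]]); return (lambda p:R@np.array(p)+O),R
AX=np.array([-np.sin(np.pi/12),0,np.cos(np.pi/12)]); KN=np.array([.058,0,.066])
def dial(f,uv,W,R,h,corr=0):
    n=R@AX; p=onplane(f,uv,W(KN+h*AX),n); e=R.T@(p-W(KN+h*AX))
    up=np.array([np.cos(np.pi/12),0,np.sin(np.pi/12)]); a,b=e@up,-e[1]  # up, right
    return np.degrees(np.arctan2(b,a))+150, np.hypot(a,b)
E
python3 - <<'E'
from h import *
c=lambda x,y:(220+x/3.75-.4,120+y/3.75-.4)
z=np.array([0,0,1.])
cor=[((37,443),.05,(0,.15)),((497,553),.05,(0,-.15)),((590,135),.082,(.27,-.15)),((137,30),.082,(.27,.15))]
A=np.array([onplane('t0',c(*a),z*h,z)[:2] for a,h,_ in cor]); B=np.array([b for *_,b in cor])
a0,b0=A.mean(0),B.mean(0); H=(B-b0).T@(A-a0); yaw=np.arctan2(H[0,1]-H[1,0],H[0,0]+H[1,1])
O,_r=None,None
W,R=setpose(np.zeros(3),yaw); O=np.r_[a0,0]-R@np.r_[b0,0]; W,R=setpose(O,yaw)
print(np.degrees(yaw),O); print([ (A[i]-W(np.r_[B[i],0])[:2]).round(4) for i in range(4)])
print('knob',W(KN),'knobtop',W(KN+.042*AX),'piv',W([.19,.075,.082]))
for uv in((308,347),(255,436)): print(dial('t0',c(*uv),W,R,.002))
for f,uv in(('t0',(248,157.7)),('s0',(334.4,216.6))):
    p=onplane(f,uv,z*.13,z); q=R.T@(p-W([.19,.075,0])); print('post',p,q,np.hypot(q[0],q[1]),np.arctan2(-q[0],q[1]))
# blue top from two views
for f,uv in(('t0',(294.9,231.7)),('s0',(263.7,193.3))): print('blue',onplane(f,uv,W(KN+.042*AX),R@AX),proj(f,W(KN+.042*AX)))
def tri(a,b):
    (o1,d1),(o2,d2)=a,b; t=np.linalg.lstsq(np.c_[d1,-d2],o2-o1,rcond=None)[0]; return o1+d1*t[0],o2+d2*t[1]
print('tri blue',tri(ray('t0',(294.9,231.7)),ray('s0',(263.7,193.3))))
print('tri post',tri(ray('t0',(248,157.7)),ray('s0',(334.4,216.6))))
s=read_state(); import scipy.spatial.transform as t
print(t.Rotation.from_rotvec(s['tcp_rot']).as_matrix().round(3),s['tool_pos'])
P=pts('t0',np.argwhere(np.ones((60,50)))[:,::-1]+[395,255]);print('flask',P[P[:,2]>.03].mean(0))
E
```

```text
-12.343724083078591 [ 0.44733687 -0.03132457  0.        ]
[array([ 0.0013, -0.0012]), array([0.0006, 0.0003]), array([-0.0003,  0.0032]), array([-0.0017, -0.0023])]
knob [ 0.50399606 -0.04372358  0.066     ] knobtop [ 0.49337696 -0.04139975  0.10656888] piv [0.64897778 0.0013242  0.082     ]
(np.float64(155.05292375000863), np.float64(0.04108405143952082))
(np.float64(6.2792374880119155), np.float64(0.02679143563644175))
post [0.65650642 0.06890035 0.13      ] [-0.00709155  0.06762341  0.13      ] 0.06799423518116686 0.104486427671932
post [0.65748979 0.0720298  0.13      ] [-0.00679992  0.07089074  0.13      ] 0.07121612012989162 0.09562853179176226
blue [ 0.49332974 -0.03938527  0.10644113] [295.79384961 231.6888325 ]
blue [ 0.50923533 -0.04342907  0.11083613] [261.73764031 189.40341635]
tri blue (array([ 0.4945352 , -0.03987927,  0.09006833]), array([ 0.49565093, -0.03736062,  0.09007448]))
tri post (array([0.65649823, 0.06889769, 0.13003433]), array([0.65778317, 0.07179605, 0.13056562]))
[[-0.963  0.27  -0.001]
 [ 0.27   0.963 -0.002]
 [ 0.    -0.002 -1.   ]] [0.18233147 0.64930317 0.23025428]
flask [ 0.39460708 -0.28293128  0.1442593 ]
```

>>> step_arm:
  commands:
    - {"fingers": -1,"dx": -0.25,"dy": -0.29}
    - {"fingers": -1,"dx": -0.25,"dy": -0.29}
    - {"fingers": -1,"dx": -0.25,"dy": -0.29}
    - {"fingers": -1,"dx": -0.25,"dy": -0.29}
    - {"fingers": -1,"dx": -0.494,"dy": -0.58}
    - {"fingers": -1,"dx": -0.494,"dy": -0.58}
    - {"fingers": -1,"dx": -0.494,"dy": -0.58}
    - {"fingers": -1,"dx": -0.494,"dy": -0.58}
  squeeze: 40

```text
invalid input
```

```bash
python3 -c "
from h import *
s=read_state();print(s['time'],s['tool_pos'],s['q'],s['tcp_rot'],s['wrist_force'])"
```

```text
0.15 [0.18233147 0.64930317 0.23025428] [ 1.26011371e+00  2.64565304e-01  1.60506724e+00 -1.43565743e-05
  1.27373832e+00 -3.69136205e-02] [-4.28646806e-01 -3.11191447e+00  2.75460300e-03] [ 0.75758359  0.02624248 -0.0126184 ]
```

>>> step_arm:
  commands:
    - {"fingers": -1,"dx": -0.25,"dy": -0.29,"dz": 0,"roll": 0}
    - {"fingers": -1,"dx": -0.25,"dy": -0.29,"dz": 0,"roll": 0}
    - {"fingers": -1,"dx": -0.25,"dy": -0.29,"dz": 0,"roll": 0}
    - {"fingers": -1,"dx": -0.25,"dy": -0.29,"dz": 0,"roll": 0}
    - {"fingers": -1,"dx": -0.494,"dy": -0.58,"dz": 0,"roll": 0}
    - {"fingers": -1,"dx": -0.494,"dy": -0.58,"dz": 0,"roll": 0}
    - {"fingers": -1,"dx": -0.494,"dy": -0.58,"dz": 0,"roll": 0}
    - {"fingers": -1,"dx": -0.494,"dy": -0.58,"dz": 0,"roll": 0}
  squeeze: 40

```text
time: 1.15
tool_pos: [0.3927, 0.1942, 0.2313]
tcp_rot: [0.428, 3.112, 0.001]
wrist_force: [0.9, -0.1, -0.8]
width: 0.996
grip_force: 0.0
```

>>> step_arm:
  commands:
    - {"fingers": -1,"dx": -0.168,"dy": -0.199,"dz": 0,"roll": 0}
    - {"fingers": -1,"dx": -0.168,"dy": -0.199,"dz": 0,"roll": 0}
    - {"fingers": -1,"dx": -0.168,"dy": -0.199,"dz": 0,"roll": 0}
    - {"fingers": -1,"dx": -0.168,"dy": -0.199,"dz": 0,"roll": 0}
    - {"fingers": -1,"dx": -0.168,"dy": -0.199,"dz": 0,"roll": 0}
    - {"fingers": -1,"dx": -0.168,"dy": -0.199,"dz": 0,"roll": 0}

```text
time: 1.9
tool_pos: [0.5, -0.0412, 0.2308]
tcp_rot: [-0.431, -3.11, -0.001]
wrist_force: [0.5, 0.7, -0.9]
width: 1.0
grip_force: 0.0
```

Run:
```python
from h import *
s=read_state();print(s['time'],s['tool_pos'],s['q'])
im=snap('wrist','w1')[0]
W,R=setpose(np.array([.44734,-.03132,0]),np.radians(-12.344))
for p in(KN,KN+.042*AX): print(proj('w1',W(p)))
```

```text
1.9 [ 0.49999937 -0.04116758  0.23077099] [-1.32193332e-01 -6.61262286e-02  1.96582561e+00  5.94875380e-04
  1.24333922e+00 -1.42758922e+00]
[278.34540139 199.61367412]
[277.10988869 198.86882996]
```

View pics/w1.png

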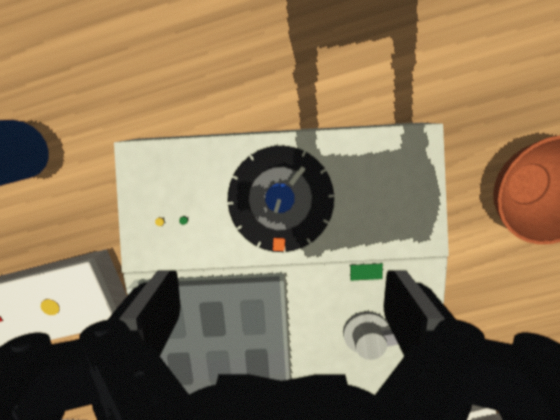

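The wrist view agrees: the dial centre is at (280,198) against a predicted (278,199). The ring's pointer tongue is near (299,171) and the orange tab at (279,244).

```bash
cat >> h.py <<'E'
def W0(O=(.44734,-.03132,0),y=-12.344): return setpose(np.array(O),np.radians(y))
def polar(f,W,R,h,rr,k=720):
    im=load(f)[0]; up=np.array([np.cos(np.pi/12),0,np.sin(np.pi/12)]); out=[]
    for a in np.radians(np.arange(k)*360/k-150):
        row=[]
        for r in rr:
            u=proj(f,W(KN+h*AX+r*(np.cos(a)*up+np.sin(a)*np.array([0,-1,0])))); row.append(u)
        out.append(row)
    m=np.array(out,np.float32); return cv2.remap(im,m[...,0],m[...,1],cv2.INTER_LINEAR)
def circ(w):
    a=np.radians(np.arange(len(w))*360/len(w)); return np.degrees(np.angle((w*np.exp(1j*a)).sum()))%360
def angles(f,W,R):
    g=polar(f,W,R,.002,[.030,.031,.032]).astype(float); b=g.min(2).mean(1); w=np.clip(b-.6*b.max(),0,None)
    t=polar(f,W,R,.003,[.038,.040,.042,.044]).astype(float); o=(t[...,2]-t[...,0]).mean(1); wo=np.clip(o-.5*o.max(),0,None)
    q=polar(f,W,R,.042,[.004,.006,.008]).astype(float)[...,2].mean(1); wq=np.clip(q-.6*q.max(),0,None)
    return 'ptr',circ(w),b.max(),'tab',circ(wo),o.max(),'timer',circ(wq),q.max()
E
python3 - <<'E'
from h import *
W,R=W0()
print(angles('w1',W,R)); print(dial('w1',(299,171),W,R,.002),dial('w1',(279,244),W,R,.002))
a=cv2.cvtColor(load('w1')[0],cv2.COLOR_BGR2GRAY)
q=cv2.inRange(a[135:262,215:345],0,50); n,l,s,c=cv2.connectedComponentsWithStats(q); k=1+np.argmax(s[1:,4])
p=cv2.findContours((l==k).astype(np.uint8),0,2)[0]; p=max(p,key=len); e=cv2.fitEllipse(cv2.convexHull(p)); print(e[0][0]+215,e[0][1]+135,e[1])
E
```

```text
('ptr', np.float64(10.760045463523817), np.float64(95.33333333333333), 'tab', np.float64(153.15856167046505), np.float64(177.5), 'timer', np.float64(156.27606201885044), np.float64(107.0))
(np.float64(9.300621815744364), np.float64(0.03176348251833065)) (np.float64(152.44805557194752), np.float64(0.04018367552767464))
280.9512481689453 198.31668090820312 (104.43907928466797, 104.99177551269531)
```

>>> step_arm:
  commands:
    - {"fingers": -1,"dx": 0,"dy": 0,"dz": 0.03,"roll": -20}
    - {"fingers": -1,"dx": 0,"dy": 0,"dz": 0.05,"roll": -39}
    - {"fingers": -1,"dx": 0,"dy": 0,"dz": 0.07,"roll": -39}
    - {"fingers": -1,"dx": 0,"dy": 0,"dz": 0.09,"roll": -39}
    - {"fingers": -1,"dx": 0,"dy": 0,"dz": 0.12,"roll": -39}
    - {"fingers": -1,"dx": 0,"dy": 0,"dz": 0.14,"roll": -39}
    - {"fingers": -1,"dx": 0,"dy": 0,"dz": 0.155,"roll": -39}
    - {"fingers": -1,"dx": 0,"dy": 0,"dz": 0.155,"roll": -39}

```text
time: 2.95
tool_pos: [0.499, -0.0397, 0.0752]
tcp_rot: [0.637, -3.074, -0.002]
wrist_force: [-0.6, -0.3, 1.2]
width: 0.998
grip_force: 0.0
```

>>> step_arm:
  commands:
    - {"fingers": 0,"dx": 0,"dy": 0,"dz": 0,"roll": 0}
    - {"fingers": 0.3,"dx": 0,"dy": 0,"dz": 0,"roll": 0}
    - {"fingers": 0.4,"dx": 0,"dy": 0,"dz": 0,"roll": 0}
    - {"fingers": 0.4,"dx": 0,"dy": 0,"dz": 0,"roll": 0}
    - {"fingers": 0.4,"dx": 0,"dy": 0,"dz": 0,"roll": 0}
    - {"fingers": 0.4,"dx": 0,"dy": 0,"dz": 0,"roll": 0}

```text
time: 3.7
tool_pos: [0.502, -0.0422, 0.0785]
tcp_rot: [-0.634, 3.074, -0.004]
wrist_force: [-0.6, -2.6, 6.3]
width: 0.605
grip_force: 40.9
```

Run:
```python
from h import *
s=read_state();print(s['time'],s['tool_pos'],s['q'][5],s['wrist_force'],s['torque'],s['width'],s['grip_force'],s['tcp_rot'])
```

```text
3.7 [ 0.50200936 -0.04223074  0.0784657 ] -2.108878478056744 [-0.64035618 -2.58009303  6.28428121] [-0.7389188   0.15746083  0.01966135] 0.6050232600151392 40.886735916137695 [-0.6343522   3.07378469 -0.004368  ]
```

>>> step_arm:
  commands:
    - {"fingers": 0.4,"dx": 0,"dy": 0,"dz": -0.001,"roll": 9}
    - {"fingers": 0.4,"dx": 0,"dy": 0,"dz": -0.001,"roll": 18}
    - {"fingers": 0.4,"dx": 0,"dy": 0,"dz": -0.001,"roll": 27}
    - {"fingers": 0.4,"dx": 0,"dy": 0,"dz": -0.001,"roll": 36}
    - {"fingers": 0.4,"dx": 0,"dy": 0,"dz": -0.001,"roll": 45}
    - {"fingers": 0.4,"dx": 0,"dy": 0,"dz": -0.001,"roll": 54}
    - {"fingers": 0.4,"dx": 0,"dy": 0,"dz": -0.001,"roll": 63}
    - {"fingers": 0.4,"dx": 0,"dy": 0,"dz": -0.001,"roll": 71}

```text
time: 4.7
tool_pos: [0.5016, -0.0426, 0.0793]
tcp_rot: [1.274, 2.868, -0.002]
wrist_force: [-8.1, -5.1, 13.3]
width: 0.605
grip_force: 46.1
```

>>> step_arm:
  commands:
    - {"fingers": 0.4,"dx": 0,"dy": 0,"dz": 0,"roll": 0}
    - {"fingers": 0.4,"dx": 0,"dy": 0,"dz": 0,"roll": 0}
    - {"fingers": -1,"dx": 0,"dy": 0,"dz": 0,"roll": 0}
    - {"fingers": -1,"dx": 0,"dy": 0,"dz": 0,"roll": 0}
    - {"fingers": -1,"dx": 0,"dy": 0,"dz": 0,"roll": 0}
    - {"fingers": -1,"dx": 0,"dy": 0,"dz": 0,"roll": 0}

```text
time: 5.45
tool_pos: [0.5003, -0.0408, 0.0772]
tcp_rot: [-1.27, -2.873, -0.0]
wrist_force: [-0.6, -0.1, 0.3]
width: 1.004
grip_force: 0.0
```

Run:
```python
from h import *
s=read_state();print(s['time'],s['tool_pos'],s['q'][5],s['wrist_force'],s['width'],s['tcp_rot'])
a=snap('wrist','w2')[0];b=snap('top','t2')[0]
O=(.447,-.029,0)
W,R=W0(O);print(angles('w1',W,R),angles('w2',W,R));W,R=W0();print(angles('t0',W,R),angles('t2',W,R))
cv2.imwrite('pics/c2.png',cv2.resize(np.hstack([a[100:350,150:410],cv2.resize(b[190:270,255:335],(250,250))]),None,fx=1.5,fy=1.5))
```

```text
5.45 [ 0.50034476 -0.04083574  0.0772083 ] -0.8698098119486177 [-0.62771455 -0.10075757  0.34908184] 1.0037300168845544 [-1.26972830e+00 -2.87341536e+00 -8.79950413e-05]
('ptr', np.float64(8.956390322169895), np.float64(95.0), 'tab', np.float64(156.06897530470746), np.float64(177.75), 'timer', np.float64(173.2209186629049), np.float64(108.33333333333333)) ('ptr', np.float64(213.83330087822674), np.float64(137.0), 'tab', np.float64(158.05894549071851), np.float64(184.25), 'timer', np.float64(170.1013955627387), np.float64(136.66666666666666))
('ptr', np.float64(6.335700127649025), np.float64(87.0), 'tab', np.float64(154.17378970230868), np.float64(114.75), 'timer', np.float64(160.67284521428442), np.float64(90.66666666666667)) ('ptr', np.float64(146.39624359347513), np.float64(40.666666666666664), 'tab', np.float64(328.3167303374741), np.float64(2.0), 'timer', np.float64(147.486533216114), np.float64(29.666666666666668))
```

View pics/c2.png

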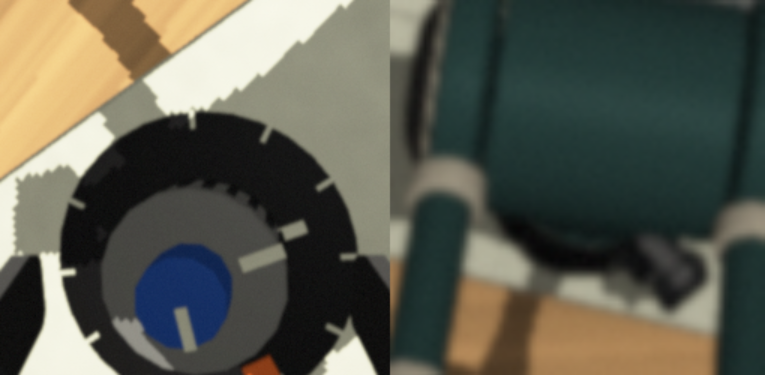

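The wrist crop shows the tongue at (294,231), which is wrist pixel (346,254), with the tab at the bottom. The blue pointer is still pointing down the picture. The top view is blocked by the arm.

```bash
cat >> h.py <<'E'
def orange(f):
    h=cv2.cvtColor(load(f)[0],cv2.COLOR_BGR2HSV); q=cv2.inRange(h,(3,180,130),(14,255,255))
    n,l,s,c=cv2.connectedComponentsWithStats(q); return [(s[i].tolist(),c[i].round(1)) for i in range(1,n) if s[i,4]>40]
E
python3 - <<'E'
from h import *
print(orange('w1'),orange('w2'))
W,R=W0((.447,-.029,0))
for uv in((346,254),(150+240/1.5,100+265/1.5)):print(dial('w2',uv,W,R,.002),dial('w2',uv,W,R,.024))
for _,c in orange('w2'):print('tab',dial('w2',c,W,R,.003))
print(proj('w2',W(KN)),'top blue',proj('w2',W(KN+.042*AX)),[dial('w2',(150+x/1.5,100+y/1.5),W,R,.002) for x,y in((193,120),(77,203),(68,272))])
E
```

```text
[([273, 238, 12, 13, 139], array([278.3, 243.7]))] [([313, 339, 26, 27, 431], array([325. , 352.6]))]
(np.float64(72.89078447519222), np.float64(0.030794957702695382)) (np.float64(65.41139185774267), np.float64(0.03184648083485187))
(np.float64(94.29320195766891), np.float64(0.012101319501845925)) (np.float64(71.59823565605491), np.float64(0.014715307351799952))
tab (np.float64(155.92806868151726), np.float64(0.04079299245634743))
[285.15608997 274.71692664] top blue [269.09878125 303.22525467] [(np.float64(0.8482072842172954), np.float64(0.04553672897602298)), (np.float64(298.6213730475648), np.float64(0.045223808053816025)), (np.float64(268.6341824609952), np.float64(0.04497665602951851))]
```

>>> step_arm:
  commands:
    - {"fingers": -1,"dx": 0,"dy": 0,"dz": -0.002,"roll": -10}
    - {"fingers": -1,"dx": 0,"dy": 0,"dz": -0.002,"roll": -20}
    - {"fingers": -1,"dx": 0,"dy": 0,"dz": -0.002,"roll": -30}
    - {"fingers": -1,"dx": 0,"dy": 0,"dz": -0.002,"roll": -40}
    - {"fingers": -1,"dx": 0,"dy": 0,"dz": -0.002,"roll": -50}
    - {"fingers": -1,"dx": 0,"dy": 0,"dz": -0.002,"roll": -60}
    - {"fingers": -1,"dx": 0,"dy": 0,"dz": -0.002,"roll": -70}
    - {"fingers": -1,"dx": 0,"dy": 0,"dz": -0.002,"roll": -77}

```text
time: 6.55
tool_pos: [0.5003, -0.0409, 0.0792]
tcp_rot: [0.802, -3.037, -0.0]
wrist_force: [-0.2, -0.5, 0.0]
width: 1.002
grip_force: 0.0
```

>>> step_arm:
  commands:
    - {"fingers": -1,"dx": 0,"dy": 0,"dz": 0,"roll": 0}
    - {"fingers": 0.4,"dx": 0,"dy": 0,"dz": 0,"roll": 0}
    - {"fingers": 0.4,"dx": 0,"dy": 0,"dz": 0,"roll": 0}
    - {"fingers": 0.4,"dx": 0,"dy": 0,"dz": 0,"roll": 0}
    - {"fingers": 0.4,"dx": 0,"dy": 0,"dz": 0,"roll": 0}
    - {"fingers": 0.4,"dx": 0,"dy": 0,"dz": 0,"roll": 0}
    - {"fingers": 0.4,"dx": 0,"dy": 0,"dz": 0,"roll": 0}
  squeeze: 50

```text
time: 7.42
tool_pos: [0.5016, -0.0428, 0.0807]
tcp_rot: [-0.794, 3.038, -0.006]
wrist_force: [-1.4, -5.4, 5.3]
width: 0.582
grip_force: 50.8
```

>>> step_arm:
  commands:
    - {"fingers": 0.4,"dx": 0,"dy": 0,"dz": 0,"roll": 10}
    - {"fingers": 0.4,"dx": 0,"dy": 0,"dz": 0,"roll": 20}
    - {"fingers": 0.4,"dx": 0,"dy": 0,"dz": 0,"roll": 30}
    - {"fingers": 0.4,"dx": 0,"dy": 0,"dz": 0,"roll": 40}
    - {"fingers": 0.4,"dx": 0,"dy": 0,"dz": 0,"roll": 50}
    - {"fingers": 0.4,"dx": 0,"dy": 0,"dz": 0,"roll": 60}
    - {"fingers": 0.4,"dx": 0,"dy": 0,"dz": 0,"roll": 70}
    - {"fingers": 0.4,"dx": 0,"dy": 0,"dz": 0,"roll": 80}

```text
time: 8.43
tool_pos: [0.502, -0.0432, 0.0807]
tcp_rot: [1.35, 2.831, -0.003]
wrist_force: [0.1, -7.6, 4.2]
width: 0.582
grip_force: 62.0
```

>>> step_arm:
  commands:
    - {"fingers": 0.4,"dx": 0,"dy": 0,"dz": 0,"roll": 0}
    - {"fingers": 0.4,"dx": 0,"dy": 0,"dz": 0,"roll": 0}
    - {"fingers": 0.4,"dx": 0,"dy": 0,"dz": 0,"roll": 0}

```text
time: 8.8
tool_pos: [0.502, -0.0432, 0.0807]
tcp_rot: [1.343, 2.835, -0.003]
wrist_force: [0.1, -9.3, 4.4]
width: 0.586
grip_force: 58.8
```

Run:
```python
from h import *
s=read_state();print(s['time'],s['tool_pos'],s['q'][5],s['wrist_force'],s['width'],s['tcp_rot'])
a=snap('wrist','w3')[0]
print(orange('w3')); W,R=W0((.447,-.029,0)); print(proj('w3',W(KN)))
for _,c in orange('w3'):print('tab',dial('w3',c,W,R,.003))
cv2.imwrite('pics/c3.png',cv2.resize(a[150:400,130:430],None,fx=2,fy=2))
```

```text
8.8 [ 0.50202415 -0.04319382  0.08072298] -0.8164903646300233 [ 0.11989163 -9.26690198  4.42543408] 0.5857245608947605 [ 1.34300413  2.83477817 -0.00305553]
[([317, 327, 26, 27, 415], array([329.1, 340.5]))]
[285.96061934 265.74566687]
tab (np.float64(155.88357152817062), np.float64(0.04091927996772772))
```

View pics/c3.png

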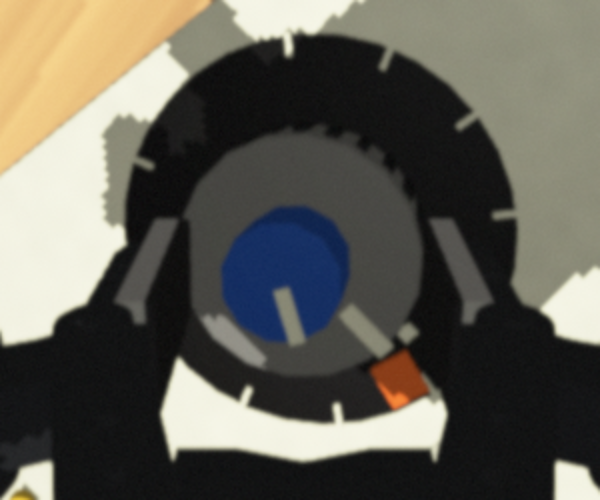

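The crop shows the tongue at (408,332), just short of the tab at (399,380). The blue pointer is unchanged.

Run:
```python
from h import *
W,R=W0((.447,-.029,0))
c=lambda x,y:(130+x/2-.25,150+y/2-.25)
for x,y in((408,332),(365,331),(345,312),(387,351)):print(dial('w3',c(x,y),W,R,.002),dial('w3',c(x,y),W,R,.024))
print([dial('w3',c(*p),W,R,.002) for p in((289,45),(387,60),(467,122),(145,164),(247,396),(338,412),(504,215))])
print('timer', [dial('w3',c(x,y),W,R,.042) for x,y in((283,290),(296,342))],[dial('w2',(150+x/1.5,100+y/1.5),W,R,.042) for x,y in((180,310),(189,349))], proj('w3',W(KN+.042*AX)))
```

```text
(np.float64(141.78349455423518), np.float64(0.03279266080482492)) (np.float64(128.87488693801714), np.float64(0.027652260189428294))
(np.float64(157.96276226169235), np.float64(0.0267897276244108)) (np.float64(142.55800579869125), np.float64(0.02084300067218595))
(np.float64(163.70283636574055), np.float64(0.020641659901401755)) (np.float64(143.63647580498022), np.float64(0.015156118754724345))
(np.float64(153.91307840267257), np.float64(0.03351913642926425)) (np.float64(141.60674667899093), np.float64(0.02693464987270283))
[(np.float64(0.6438543349130725), np.float64(0.04576509907292709)), (np.float64(30.439927374240753), np.float64(0.04548790469087107)), (np.float64(60.10288214828637), np.float64(0.045569607745148386)), (np.float64(298.3980117794447), np.float64(0.044949495586132156)), (np.float64(208.56046917585678), np.float64(0.04494418661818917)), (np.float64(178.78145032602467), np.float64(0.04469753545925608)), (np.float64(89.56408288315845), np.float64(0.045415276335334556))]
timer [(np.float64(148.66622437202972), np.float64(0.0011833443241915692)), (np.float64(170.84437591474116), np.float64(0.01114068910787056))] [(np.float64(169.73440678554786), np.float64(0.0013005252846974506)), (np.float64(171.24857782754125), np.float64(0.01109781805975594))] [269.27993428 292.21230894]
```

>>> step_arm:
  commands:
    - {"fingers": 0.4,"dx": 0,"dy": 0,"dz": 0,"roll": 4}
    - {"fingers": 0.4,"dx": 0,"dy": 0,"dz": 0,"roll": 8}
    - {"fingers": 0.4,"dx": 0,"dy": 0,"dz": 0,"roll": 12}
    - {"fingers": 0.4,"dx": 0,"dy": 0,"dz": 0,"roll": 15}
    - {"fingers": 0.4,"dx": 0,"dy": 0,"dz": 0,"roll": 15}
    - {"fingers": 0.4,"dx": 0,"dy": 0,"dz": 0,"roll": 15}

```text
time: 9.6
tool_pos: [0.5057, -0.0407, 0.0841]
tcp_rot: [1.701, 2.63, 0.009]
wrist_force: [1.8, 3.9, 16.7]
width: 0.445
grip_force: 60.2
```

Run:
```python
from h import *
s=read_state();print(s['time'],s['tool_pos'],s['wrist_force'],s['width'],s['tcp_rot'])
a=snap('wrist','w4')[0]
print(orange('w4')); W,R=W0((.447,-.029,0)); print(proj('w4',W(KN)))
for _,c in orange('w4'):print('tab',dial('w4',c,W,R,.003))
cv2.imwrite('pics/c4.png',cv2.resize(a[220:380,230:390],(640,640))[:600])
```

```text
9.6 [ 0.50573452 -0.04073828  0.08414993] [ 1.81374691  3.93576637 16.66279048] 0.44500655451532833 [1.70139722 2.63038235 0.00946291]
[]
[277.46620828 262.97850373]
```

View pics/c4.png

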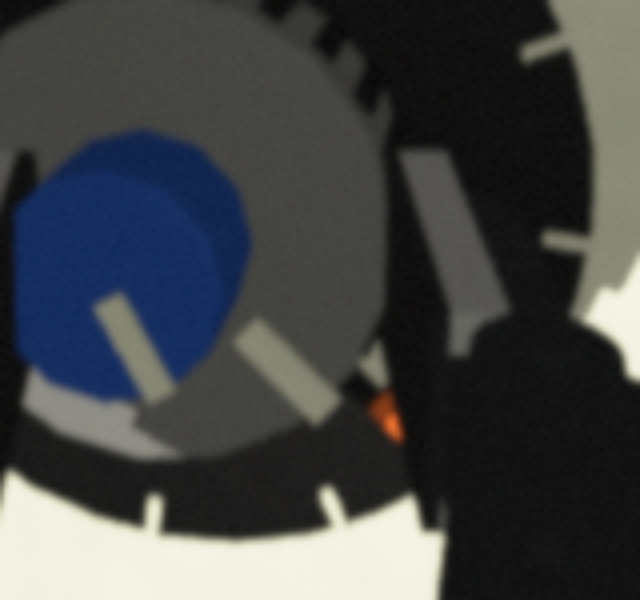

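The left pad has slipped off the ring's low side and come up against the blue knob: opening is down to 0.445, with the pad at crop (15,250). I'm opening at once, then checking.

>>> step_arm:
  commands:
    - {"fingers": -1,"dx": 0,"dy": 0,"dz": 0,"roll": 0}
    - {"fingers": -1,"dx": 0,"dy": 0,"dz": 0,"roll": 0}
    - {"fingers": -1,"dx": 0,"dy": 0,"dz": 0,"roll": 0}
    - {"fingers": -1,"dx": 0,"dy": 0,"dz": 0,"roll": 0}

```text
time: 10.15
tool_pos: [0.4997, -0.0409, 0.0786]
tcp_rot: [-1.703, -2.638, 0.001]
wrist_force: [0.1, 0.3, 0.7]
width: 0.999
grip_force: 0.0
```

>>> step_arm:
  commands:
    - {"fingers": -1,"dx": 0,"dy": 0,"dz": -0.03,"roll": -10}
    - {"fingers": -1,"dx": 0,"dy": 0,"dz": -0.08,"roll": -20}
    - {"fingers": -1,"dx": 0,"dy": 0,"dz": -0.12,"roll": -30}
    - {"fingers": -1,"dx": 0,"dy": 0,"dz": -0.145,"roll": -40}
    - {"fingers": -1,"dx": 0,"dy": 0,"dz": -0.145,"roll": -50}
    - {"fingers": -1,"dx": 0,"dy": 0,"dz": -0.145,"roll": -54}
    - {"fingers": -1,"dx": 0,"dy": 0,"dz": -0.145,"roll": -54}

```text
time: 11.02
tool_pos: [0.5, -0.041, 0.2239]
tcp_rot: [-0.321, -3.124, -0.0]
wrist_force: [-0.6, -0.1, 0.4]
width: 1.0
grip_force: 0.0
```

Run:
```python
from h import *
s=read_state();print(s['time'],s['tool_pos'],s['wrist_force'],s['width'],s['tcp_rot'])
a=snap('wrist','w5')[0]
print(orange('w5')); W,R=W0((.447,-.029,0)); print(proj('w5',W(KN)))
for _,c in orange('w5'):print('tab',dial('w5',c,W,R,.003))
b=load('w1')[0]
u,v=map(int,proj('w5',W(KN))); print(u,v); u1,v1=map(int,proj('w1',W(KN)));print(u1,v1)
cv2.imwrite('pics/c5.png',cv2.resize(np.hstack([b[v1-55:v1+65,u1-60:u1+60],a[v-55:v+65,u-60:u+60]]),(800,400),interpolation=cv2.INTER_CUBIC))
```

```text
11.025 [ 0.50002675 -0.04097225  0.22388185] [-0.59146359 -0.0772583   0.43546163] 0.9999396649195511 [-3.21403926e-01 -3.12435391e+00 -5.51808268e-05]
[([269, 240, 13, 13, 138], array([274.5, 246.3]))]
[280.14251779 200.28882853]
tab (np.float64(156.42305004764324), np.float64(0.04091133639421796))
280 200
280 198
```

View pics/c5.png

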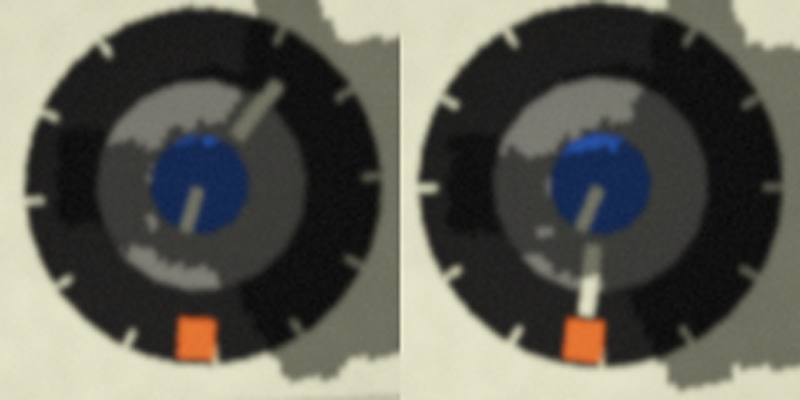

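Left is before, right is now. The ring pointer (588,297) now sits at the tab (583,340), and the timer pointer looks unchanged. I'll quantify both.

Run:
```python
from h import *
for dO in((0,0),):
  W,R=W0((.447,-.029,0))
  for f in('w1','w5'):
    print(f,'tab',dial(f,orange(f)[0][1],W,R,.003))
    for r in (.029,.031,.033,.034):
        g=polar(f,W,R,.002,[r]).astype(float)[:,0].min(1); lo,hi=(0,60) if f=='w1' else (130,180)
        g=g[lo*2:hi*2]; w=np.clip(g-.7*g.max(),0,None); print(' tongue',r,lo+(w*np.arange(len(w))).sum()/w.sum()/2,g.max())
    # ring-top line, h=.024
    for r in (.017,.020,.023):
        g=polar(f,W,R,.024,[r]).astype(float)[:,0].min(1); g=g[lo*2:hi*2]; w=np.clip(g-.75*g.max(),0,None); print(' line',r,lo+(w*np.arange(len(w))).sum()/w.sum()/2,g.max())
    # blue pointer: pixel direction
    im=load(f)[0]; u,v=proj(f,W(KN+.042*AX)); u,v=int(u),int(v)
    c=im[v-18:v+20,u-18:u+18].astype(float); m=np.hypot(*np.mgrid[-18:20,-18:18][::1]); S=(c[...,2]>55)&(m<12)&(c[...,0]<c[...,2]*1.6)
    yx=np.argwhere(S)+[v-18,u-18]; vv=np.linalg.svd(yx-yx.mean(0))[2][0]; vv*=np.sign(vv[0])
    p,q=[onplane(f,(yx.mean(0)+k*vv*6)[::-1],W(KN+.042*AX),R@AX) for k in(-1,1)]
    e=R.T@(q-p); up=np.array([np.cos(np.pi/12),0,np.sin(np.pi/12)]); print(' timer',len(yx),yx.mean(0),np.degrees(np.arctan2(-e[1],e@up))+150)
```

```text
w1 tab (np.float64(156.32634948794586), np.float64(0.04075168535378961))
 tongue 0.029 8.538627935723113 96.0
 tongue 0.031 8.962996389891696 95.0
 tongue 0.033 9.108781645569618 92.0
 tongue 0.034 9.097479790775083 77.0
 line 0.017 8.700389105058365 96.0
 line 0.02 9.039095907147221 97.0
 line 0.023 8.983811626195733 99.0
 timer 47 [203.57446809 277.53191489] 169.70320238652803
w5 tab (np.float64(156.42305004764324), np.float64(0.04091133639421796))
 tongue 0.029 156.464319545311 193.0
 tongue 0.031 156.5212947189097 194.0
 tongue 0.033 156.63475836431226 190.0
 tongue 0.034 156.57738607050732 168.0
 line 0.017 157.15851735015772 97.0
 line 0.02 156.94809203142538 97.0
 line 0.023 155.44844559585493 161.0
 timer 51 [205.29411765 277.19607843] 169.33222533443538
```

Pointer and tab agree to 0.2°, and the timer is within 0.4° of where it was. On to the lever.

>>> step_arm:
  commands:
    - {"fingers": -1,"dx": -0.131,"dy": 0.1415,"dz": 0,"roll": 10}
    - {"fingers": -1,"dx": -0.131,"dy": 0.1415,"dz": 0,"roll": 20}
    - {"fingers": -1,"dx": -0.131,"dy": 0.1415,"dz": 0,"roll": 30}
    - {"fingers": -1,"dx": -0.131,"dy": 0.1415,"dz": 0,"roll": 40}
    - {"fingers": -1,"dx": -0.131,"dy": 0.1415,"dz": 0,"roll": 45.6}
    - {"fingers": -1,"dx": -0.131,"dy": 0.1415,"dz": 0,"roll": 45.6}
    - {"fingers": -1,"dx": -0.131,"dy": 0.1415,"dz": 0,"roll": 45.6}
    - {"fingers": -1,"dx": -0.131,"dy": 0.1415,"dz": 0,"roll": 45.6}

```text
time: 12.08
tool_pos: [0.6571, 0.0708, 0.2244]
tcp_rot: [1.506, 2.757, 0.0]
wrist_force: [0.7, -0.8, 0.5]
width: 0.997
grip_force: 0.0
```

Run:
```python
from h import *
s=read_state();print(s['time'],s['tool_pos'],s['q'],s['tcp_rot'])
im=snap('wrist','w6')[0]; W,R=W0((.447,-.029,0)); z=np.array([0,0,1.])
h=cv2.cvtColor(im,cv2.COLOR_BGR2HSV); q=cv2.inRange(h,(0,150,60),(7,255,255))|cv2.inRange(h,(172,150,60),(180,255,255))
n,l,st,ce=cv2.connectedComponentsWithStats(q)
for i in range(1,n):
    if st[i,4]>60:
        p=onplane('w6',ce[i],z*.134,z); e=R.T@(p-W([.19,.075,0])); print(st[i],ce[i],p,np.hypot(e[0],e[1]),np.arctan2(-e[0],e[1]),'depth',pts('w6',ce[i].round())[0])
print('piv',W([.19,.075,.082]),'end',W([.12,.075,.134]),'expected post px',proj('w6',[.657,.0705,.134]))
b=pts('t0',np.array([[189,197]]));print('bowl',b)
```

```text
12.075 [0.65712175 0.0708191  0.22438194] [ 6.96737837e-02  2.41705054e-01  1.64425053e+00  4.62843993e-07
  1.25555908e+00 -5.01532226e-01] [1.50556380e+00 2.75725785e+00 6.66288443e-05]
[270 193  33  32 652] [282.61196319 209.92331288] [0.65386158 0.07736016 0.134     ] 0.07389699146255783 0.1447387853397554 depth [0.65433975 0.07712673 0.13260125]
piv [0.64864107 0.00364781 0.082     ] end [0.58025935 0.01861245 0.134     ] expected post px [281.07193254 220.19484363]
bowl [[0.58330004 0.22286353 0.00540933]]
```

View pics/w6.png

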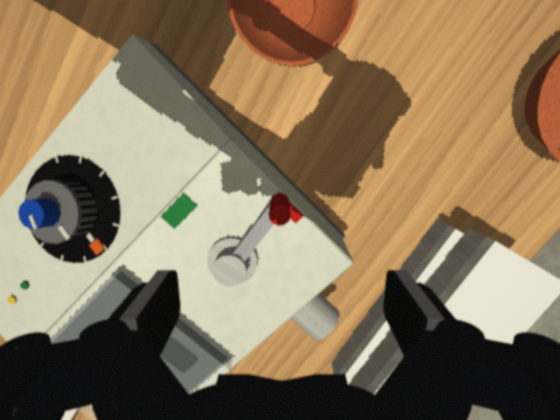

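The wrist view shows the red post at about (280,210). It is between the fingers' line, and the finger zones are clear of the hub at (233,262). The post is at roughly (0.656, 0.0725), so I'm descending to grip it.

>>> step_arm:
  commands:
    - {"fingers": -1,"dx": 0.002,"dy": 0,"dz": 0.05,"roll": 0}
    - {"fingers": -1,"dx": 0.002,"dy": 0,"dz": 0.085,"roll": 0}
    - {"fingers": -1,"dx": 0.002,"dy": 0,"dz": 0.105,"roll": 0}
    - {"fingers": -1,"dx": 0.002,"dy": 0,"dz": 0.116,"roll": 0}
    - {"fingers": -1,"dx": 0.002,"dy": 0,"dz": 0.116,"roll": 0}
  squeeze: 30

```text
time: 12.75
tool_pos: [0.6564, 0.0727, 0.1083]
tcp_rot: [-1.506, -2.757, 0.0]
wrist_force: [-0.4, -0.3, 0.1]
width: 0.998
grip_force: 0.0
```

>>> step_arm:
  commands:
    - {"fingers": 0,"dx": 0,"dy": 0,"dz": 0,"roll": 0}
    - {"fingers": 0.6,"dx": 0,"dy": 0,"dz": 0,"roll": 0}
    - {"fingers": 0.9,"dx": 0,"dy": 0,"dz": 0,"roll": 0}
    - {"fingers": 0.9,"dx": 0,"dy": 0,"dz": 0,"roll": 0}
    - {"fingers": 0.9,"dx": 0,"dy": 0,"dz": 0,"roll": 0}
    - {"fingers": 0.9,"dx": 0,"dy": 0,"dz": 0,"roll": 0}
    - {"fingers": 0.9,"dx": 0,"dy": 0,"dz": 0,"roll": 0}

```text
time: 13.62
tool_pos: [0.6561, 0.0719, 0.1089]
tcp_rot: [1.506, 2.757, -0.002]
wrist_force: [-2.4, -5.2, 6.6]
width: 0.178
grip_force: 29.5
```

Run:
```python
from h import *
s=read_state();print(s['time'],s['tool_pos'],s['wrist_force'],s['width'],s['grip_force'])
W,R=W0((.448,-.030,0)); P=W([.19,.075,0])[:2]; p0=s['tool_pos'][:2]; d=p0-P; th0=np.arctan2(d[1],d[0]); x=R[:2,0]; the=np.arctan2(-x[1],-x[0]); print(P,np.hypot(*d),np.degrees([th0,the]))
a=2*np.arctan2(s['tcp_rot'][0],s['tcp_rot'][1]); ty=np.array([np.sin(a),np.cos(a)]); tx=np.array([-np.cos(a),np.sin(a)])
for k in np.radians(np.arange(10,100,10.)):
    p=P+.07*np.array([np.cos(th0+k),np.sin(th0+k)])-p0; print(np.degrees(k).round(),(p@tx).round(4),(p@ty).round(4))
```

```text
13.625 [0.65608025 0.07192991 0.10889644] [-2.44265531 -5.16223154  6.57588297] 0.1778349231877858 29.526582956314087
[0.64964107 0.00264781] 0.06958069659092554 [ 84.69009683 167.656     ]
10.0 0.007 -0.01
20.0 0.0118 -0.0212
30.0 0.0145 -0.0331
40.0 0.0151 -0.0453
50.0 0.0137 -0.0574
60.0 0.0101 -0.0691
70.0 0.0046 -0.0799
80.0 -0.0028 -0.0897
90.0 -0.0117 -0.098
```

>>> step_arm:
  commands:
    - {"fingers": 0.9,"dx": 0.007,"dy": -0.01,"dz": 0,"roll": 0}
    - {"fingers": 0.9,"dx": 0.0118,"dy": -0.0212,"dz": 0,"roll": 0}
    - {"fingers": 0.9,"dx": 0.0145,"dy": -0.0331,"dz": 0,"roll": 0}
    - {"fingers": 0.9,"dx": 0.0151,"dy": -0.0453,"dz": 0,"roll": 0}
    - {"fingers": 0.9,"dx": 0.0137,"dy": -0.0574,"dz": 0,"roll": 0}
    - {"fingers": 0.9,"dx": 0.0101,"dy": -0.0691,"dz": 0,"roll": 0}
    - {"fingers": 0.9,"dx": 0.0046,"dy": -0.0799,"dz": 0,"roll": 0}
    - {"fingers": 0.9,"dx": -0.0028,"dy": -0.0897,"dz": 0,"roll": 0}

```text
time: 14.62
tool_pos: [0.5833, 0.0248, 0.109]
tcp_rot: [1.505, 2.757, 0.009]
wrist_force: [2.5, 4.8, 0.6]
width: 0.171
grip_force: 30.0
```

>>> step_arm:
  commands:
    - {"fingers": 0.9,"dx": -0.005,"dy": -0.005,"dz": 0,"roll": 0}
    - {"fingers": 0.9,"dx": -0.008,"dy": -0.007,"dz": 0,"roll": 0}
    - {"fingers": 0.9,"dx": -0.008,"dy": -0.007,"dz": 0,"roll": 0}
    - {"fingers": 0.9,"dx": -0.008,"dy": -0.007,"dz": 0,"roll": 0}

```text
time: 15.12
tool_pos: [0.5816, 0.0164, 0.1089]
tcp_rot: [-1.506, -2.755, -0.013]
wrist_force: [1.1, 14.3, 2.5]
width: 0.173
grip_force: 30.2
```

Run:
```python
from h import *
s=read_state();print(s['time'],s['tool_pos'],s['wrist_force'],s['width'],s['grip_force'])
W,R=W0((.448,-.030,0)); e=R.T@(s['tool_pos']-W([.19,.075,0])); print(e,np.hypot(e[0],e[1]),np.arctan2(-e[0],e[1]),'force in dryer axes',R.T@s['wrist_force'])
```

```text
15.125 [0.58162784 0.01638859 0.10890922] [ 1.09300189 14.34592346  2.49962442] 0.17349255533933997 30.218659043312073
[-0.06937839 -0.00111679  0.10890922] 0.06938737720255611 1.5868919918519964 force in dryer axes [-1.99914718 14.24793261  2.49962442]
```

The lever is at its stop: angle about 1.58, with a 14 N reaction against the 3.6 N it takes to move. Release, rise and verify.

>>> step_arm:
  commands:
    - {"fingers": -1,"dx": 0,"dy": 0,"dz": 0,"roll": 0}
    - {"fingers": -1,"dx": 0,"dy": 0,"dz": 0,"roll": 0}
    - {"fingers": -1,"dx": 0,"dy": 0,"dz": 0,"roll": 0}
    - {"fingers": -1,"dx": 0,"dy": 0,"dz": 0,"roll": 0}
    - {"fingers": -1,"dx": 0,"dy": 0,"dz": -0.05,"roll": 0}
    - {"fingers": -1,"dx": 0,"dy": 0,"dz": -0.11,"roll": 0}
    - {"fingers": -1,"dx": 0,"dy": 0,"dz": -0.16,"roll": 0}
    - {"fingers": -1,"dx": 0,"dy": 0,"dz": -0.16,"roll": 0}

```text
time: 16.12
tool_pos: [0.5841, 0.0111, 0.2748]
tcp_rot: [1.502, 2.748, 0.008]
wrist_force: [-0.7, 0.0, -0.4]
width: 1.002
grip_force: 0.0
```

Run:
```python
from h import *
s=read_state();print(s['time'],s['tool_pos'],s['wrist_force'])
a=snap('wrist','w7')[0]; b=snap('scene','s7')[0]
W,R=W0((.447,-.029,0)); print(angles('w7',W,R),proj('w7',W(KN)),'post at stop expected',proj('w7',W([.12,.075,.134])),'piv',proj('w7',W([.19,.075,.1])))
cv2.imwrite('pics/c7.png',cv2.resize(np.hstack([a,b]),(800,300)))
```

```text
16.125 [0.58406192 0.01110342 0.27475704] [-0.68239562  0.00873802 -0.39694805]
('ptr', np.float64(154.9761567304161), np.float64(173.66666666666666), 'tab', np.float64(154.7312027693929), np.float64(174.25), 'timer', np.float64(167.73085684476575), np.float64(196.0)) [185.74860223 184.73233908] post at stop expected [280.95611349 190.99126769] piv [331.84791539 232.82906624]
```

View pics/c7.png

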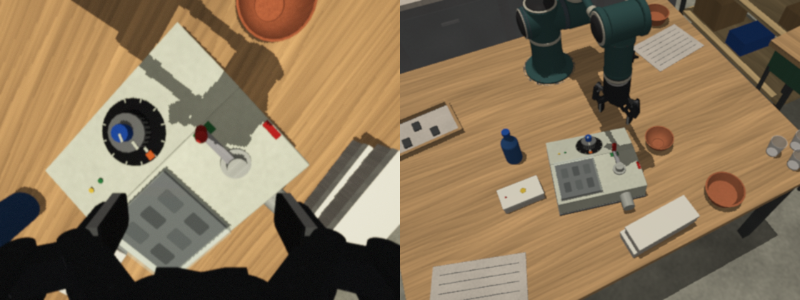

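The post is at wrist pixel (281,187), where the stop was expected at (281,191). The ring pointer is still on the tab, and the bowl, flask and box are undisturbed.

```bash
python3 -c "
from workcell import *
print(finish_job())"
```

```text
the job is handed in; nothing more can be done
None
```

The job is handed in: the grey ring's pointer is on the orange tab (within about 0.3°), the vent lever is at its open stop, and the bowl, flask and gift box look unmoved; during the last ring turn a finger slipped off the ring and may have touched the blue timer knob, but its setting measured the same to about 0.4° right afterwards.

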